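Tuck the cover strip under the runway's lap plate and hold it down

ROBOT

A 6-joint arm with a two-finger parallel gripper is mounted at the origin on the work surface. World frame = base frame: x ahead of the robot, y to its left, z up, the work surface at z = 0. Lengths are in m, angles in rad, forces in N, time in s.
With the tool pointing down it reaches from about 0.4 to 0.825 m from the base axis. Payload 7 kg.
Tool frame: the origin (TCP) lies on the centre line of the jaws, within the pads' length; the fingertips stand arm.tip_reach ahead of it and the grasp point (between the pads) lies 5 mm behind it (arm.tip_reach is the distance from the TCP to the fingertips, in m); z points along the fingers, y is the line along which they close (so a half turn about z gives the same grasp; the last joint's range is limited). The gripper opens to 88 mm and grips with 3 to 60 N. Pads are 19 mm wide; open, the fingers measure 130 mm over their backs; the gripper's body (78 mm by 193 mm) begins 47 mm behind the grasp point.
Start: joints at [-1.056, 0.359, 0.012, 0, -1.224, -0.288], TCP at [0.152, -0.658, 0.241] pointing down, gripper open.
Joint ranges: [-3.07, 3.07], [-1.43, 2.12], [-1.02, 1.25], [-3.03, 1.67], [-3.05, -0], [-3.03, 3.03]. Speed limits (rad/s): [2.39, 2.39, 3.01, 3.14, 3.14, 3.14].

INTERFACE

Orientations are given as [roll, pitch, yaw] about the fixed x, y, z axes, in that order (R = Rz(yaw) Ry(pitch) Rx(roll)).
In Python, from station import status, optics, order, arm gives the robot as it stands. The module is installed in compiled form; this text tells all that it offers.
- The arm moves only by the shell command python3 -m jog 'ROWS' [FORCE]. ROWS is JSON, a list of rows, each a list of 3 entries, a list of its own where there are three numbers: the gripper command: -1 is shut, 1 is fully open, values between are in proportion, then the shift along the tool's x, y, z in mm, then the turn about the tool's z in rad. A call has 1 to 20 rows; each row is the pose to reach, as a shift and turn from the pose commanded when the call began, along the tool's axes at that moment; what a row does not reach only later rows make up. A row lasts 1/8 s, in which the tool goes at most 62.5 mm and 10.7 degrees, less where a joint would pass 70% of its speed; a pose out of reach is approached as far as the arm can. A call with a gripper value outside its range is refused whole. The fingers move at their own pace and stop on an object; FORCE is the grip in N (left out, the last holds). Time passes only in rows, so rows that repeat a pose let the fingers close. It gives the time, the measured TCP pose, the force, the opening and the grip force at its end, in the units of the state.
- status.get_state(): the state, without advancing time (a new reading comes with each control period).
- optics.grab_frame(name): name is "scene" or "top" or "wrist"; returns a dict with "color" (420x560x3 uint8, red, green, blue), "mtx" (3x3 intrinsics, pixels), "k1" (the pictures are not rectified: a ray, as slopes to the right and down, at radius r is drawn at 1 + k1 r^2 times it, then the intrinsics apply), "cam_to_world" (4x4, takes a point from camera to world coordinates). Camera axes: x right, y down, z forward; pixel columns grow to the right and rows downward; lengths in m; the calibration is good to about 2 mm. A picture is of the moment at which its call begins. There is no depth.
- order.job_done(): hands the job in; it is judged then, once.
The state is a dict: "t": time; "q": joint angles; "qd": joint speeds; "joint_efforts": joint torques, N m; "eef_pos": TCP position; "ee_rot": TCP orientation; "force": force on the tool from outside, world axes, zero at the start; "moment": the same for the moment, N m; "width": finger opening in m; "gripper_force": force on a finger pad.
Only numpy, scipy, OpenCV 4.12 (cv2) and the standard library are available. Lean on these libraries where they do the work, as an engineer would, in place of code of your own. Each camera call takes 0.05 s, during which the arm holds its last target. There are 200 camera calls.

TASK

Push the spring pedal down to its stop so that the steel chock sinks out of the way on the turntable's roll-off runway. Then pick up the folded metal cover strip, tuck its thin edge squarely and centrally under the hinged lap plate without lifting the plate, until it meets the stop bar underneath, and finish while still holding the strip pressed flat on the board with a push of about 10 newtons. Leave the other things on the bench alone.

Things in the scene. Friction and masses are not known exactly. Their poses are not given: they have to be found in the camera images.
- strip: loose cover strip, sheet metal, 0.22 kg: flat web 90 (x) by 110 mm (y), 4 mm thick, with a grip rib along the rear edge, 10 mm thick (x = -45 to -35 mm), 70 mm long (y), its top 38 mm above the underside. Origin: centre of the web's underside; +x from the rib to the thin edge (x = 45 mm) that goes under the lap plate; z up. Starts flat on the bench beside the runway.
- frame: fixed runway, 250 by 200 mm. Origin: on the bench, straight below the middle of the lap plate's free front edge; +x along the runway to the turntable (the way the strip is pushed in), z up. With the strip fully home its origin is straight above this one. Turntable disc: centre x = 280 mm, radius 150; the roller on it rises to 155 mm.
- bed: the runway's wooden board: top 45 mm above the bench, x = -130 to 90 mm, y = -75 to 75 mm. Origin: on its top, below the middle of the lap plate's front edge; axes as the frame. Spring-mounted: does not give under the strip's weight or about the first 3 N of push, then sinks 0.4 mm per newton, at most 8 mm.
- lap (a joint): hinge (rad) of the steel lap plate, 140 mm wide, covering frame x = 0 to 82 mm, hinged at x = 90 mm: 0 = lying down, grows when lifted. Only its weight, 0.2 kg, keeps it down. Underside 7 mm above the board; the first 8 mm flare up by about 3 mm more.
- pedal (a joint): angle of the spring pedal: 0 = up, 0.35 rad = down on its stop. Takes about 7 to 11 N at the tread's middle; a friction catch keeps it where it is pushed. It works the chock.
- pedal_tread (a point): middle of the upper face of the pedal's tread plate, 60 by 70 mm, moving with the pedal: about 76 mm above the bench when up, 38 mm when down on the stop. The tread slopes up towards its free end when up, and is level when down. Press straight down here.
- pedal_base: the fixed pedal stand at one side of the runway, 170 by 100 mm, nothing stands above the tread. Origin on the bench, roughly under the tread; +x points from the tread to the hinge, which is at x = 90 mm, 34 mm above the bench; z up.
- collar: bystander: bronze shaft collar, ring 52 mm outside, 20 mm high, origin centre of underside
- seal: bystander: grey polymer seal ring, 68 mm outside, 10 mm high, origin centre of underside
- cone_a: bystander: steel bearing cone, 62 mm wide, 22 mm high, origin centre of underside
- cone_b: bystander: second steel bearing cone, same size, origin centre of underside
- brush: bystander: red bench brush lying flat
- wrench: bystander: steel wrench lying flat
- grease_tin: bystander: dark can 72 mm wide, 90 mm high, origin centre of underside
- stop (a point): middle of the stop bar's near face, hidden under the lap plate at frame x = 45 mm, 48 mm above the bench; axes as the frame. The strip's thin edge ends against it.
- chock (a joint): how far (m) the chock has sunk: a steel bar 8 mm thick, 140 mm long, across the board at frame x = -22 mm, 18 mm above the board at 0; at 0.030 (pedal on its stop) its top is 12 mm below the board's top. Moved only by the pedal.
Not all that is in view belongs to the job. Leave any orange or yellow look-alike of the pedal_base alone.

How it is judged:
By the outcome, as a careful person would: the job done as asked, in the order asked, and still so for the second after the job is handed in, while the arm keeps its last pose, push and grip.
It also fails if it takes over 58 s, if anything falls off the work surface, if the arm or the gripper's body presses on something with over 40 N, if the wrist force passes 120 N, or if a joint passes its speed limit or range.

## Working session

There is one attempt and no reset: what is moved stays moved. The work goes in short steps, Python scripts to look and compute and a shell command to move; the robot and the scene stay as the last step left them, time stands still between calls to the robot, and variables do not carry over. Pictures are saved under pics/ and viewed, at most 13 in all, crops included, and the job is handed in when it is done.

```bash
mkdir -p pics; cat > h.py <<'E'
import numpy as np, cv2
from station import status, optics, order, arm
from scipy.spatial.transform import Rotation as Ro
def grab(n,f=None):
    d=optics.grab_frame(n)
    if f: cv2.imwrite('pics/'+f,d['color'][:,:,::-1])
    return d
def ray(d,u,v):
    K=np.array(d['mtx']);x=(u-K[0,2])/K[0,0];y=(v-K[1,2])/K[1,1]
    a,b=x,y
    for _ in range(20):
        s=1+d['k1']*(a*a+b*b);a,b=x/s,y/s
    T=np.array(d['cam_to_world']);return T[:3,3],T[:3,:3]@np.array([a,b,1])
def pt(d,u,v,z):
    o,r=ray(d,u,v);return o+r*(z-o[2])/r[2]
def proj(d,p):
    T=np.array(d['cam_to_world']);c=T[:3,:3].T@(np.array(p)-T[:3,3]);a,b=c[:2]/c[2];s=1+d['k1']*(a*a+b*b)
    K=np.array(d['mtx']);return K[0,0]*a*s+K[0,2],K[1,1]*b*s+K[1,2]
def todelta(p,s=None):
    s=s or status.get_state();R=Ro.from_euler('xyz',s['ee_rot']).as_matrix()
    return (R.T@(np.array(p)-s['eef_pos']))*1000
E
python3 - <<'E'
from h import *
import pickle
print(status.get_state(), arm.tip_reach)
D={}
for n in('scene','top','wrist'):
    D[n]=grab(n,n+'0.png'); print(n,np.round(D[n]['cam_to_world'],3).tolist(),D[n]['mtx'],D[n]['k1'])
pickle.dump(D,open('d0.pkl','wb'))
E
```

```text
{'t': 0.0, 'q': array([-1.05592041e+00,  3.59391088e-01,  1.10757853e-02, -3.55760917e-04,
       -1.22411140e+00, -2.88139846e-01]), 'qd': array([ 5.99772212e-04, -1.13396918e-05,  2.59160093e-03,  5.01158300e-05,
       -8.81075192e-04,  1.04700645e-03]), 'joint_efforts': array([-2.16271983e-04, -5.82713413e+01,  2.93057799e+01,  6.99729100e+00,
        6.75010946e-03, -1.94868935e-04]), 'eef_pos': array([ 0.15163883, -0.65727044,  0.23962631]), 'ee_rot': array([ 3.13993445e+00, -1.42695814e-04, -2.91497762e+00]), 'force': array([ 0.70978381, -0.0315666 ,  0.37201848]), 'moment': array([ 0.03527856, -0.04128396, -0.01543052]), 'gripper_force': 0.0, 'width': 0.08785760051749235} 0.014
scene [[-0.869, 0.298, -0.395, 1.096], [0.495, 0.538, -0.682, 1.117], [0.009, -0.789, -0.615, 1.038], [0.0, 0.0, 0.0, 1.0]] [[434.75143359   0.         275.56877044]
 [  0.         434.75143359 207.48948616]
 [  0.           0.           1.        ]] -0.09904908569773993
top [[0.01, -0.996, 0.085, 0.341], [-1.0, -0.011, -0.012, 0.066], [0.013, -0.085, -0.996, 1.609], [0.0, 0.0, 0.0, 1.0]] [[524.66221597   0.         281.58317923]
 [  0.         524.66221597 203.44031085]
 [  0.           0.           1.        ]] -0.06711957009583172
wrist [[-0.226, 0.938, 0.264, 0.08], [0.974, 0.218, 0.062, -0.674], [0.001, 0.272, -0.962, 0.385], [0.0, 0.0, 0.0, 1.0]] [[290.69925755   0.         274.60222614]
 [  0.         290.69925755 209.90906094]
 [  0.           0.           1.        ]] -0.05578064254182472
```

View pics/top0.png

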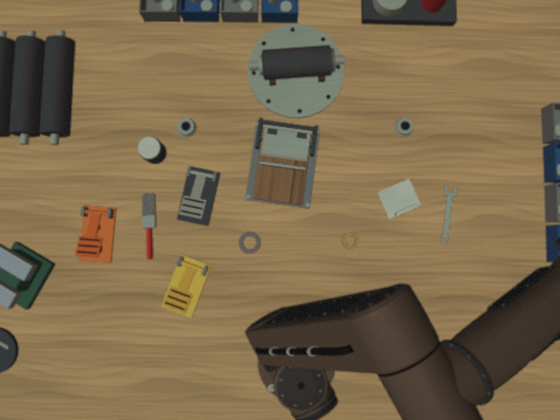

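View pics/scene0.png

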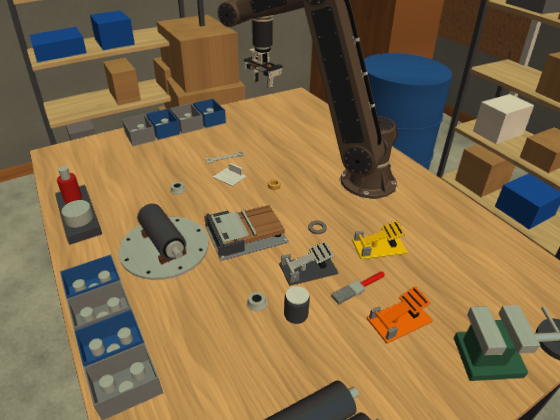

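The top view shows the runway at about (284,163), with the turntable above it at (296,70). The grey pedal is at (198,195) with its hinge at the upper end, and the strip is at (399,198) with its rib along the lower right edge. The yellow and orange pedals are look-alikes. I'll enlarge this area.

```bash
python3 - <<'E'
import cv2
a=cv2.imread('pics/top0.png')[108:248,172:432]
cv2.imwrite('pics/crop0.png',cv2.resize(a,None,fx=3,fy=3,interpolation=cv2.INTER_CUBIC))
E
```

```text
(no output)
```

View pics/crop0.png

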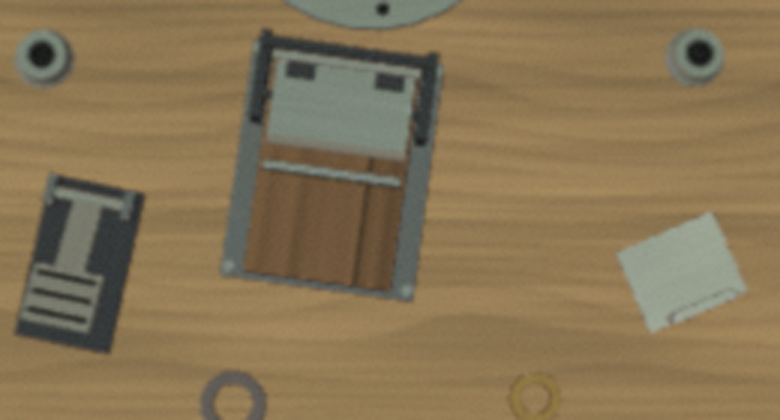

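The crop shows these, in crop pixels (divide by 3, then add 172,108):
- **Chock:** (263,164) to (400,183).
- **Lap front edge:** (268,143) to (406,160).
- **Board's rear edge:** (246,273) to (396,292).
- **Pedal tread:** centred near (63,297).
- **Strip corners:** (617,256), (712,212), (746,292) and (652,332), with the rib along the last two.

```bash
python3 - <<'E'
from h import *
import pickle
D=pickle.load(open('d0.pkl','rb'));d=D['top']
c=lambda u,v,z:pt(d,(u+.5)/3-.5+172,(v+.5)/3-.5+108,z)[:2]
def yaw(a,b): v=a-b; return np.arctan2(v[1],v[0])
# chock ends: left px = +y
a,b=c(263,164,.063),c(400,183,.063); m=(a+b)/2; y=yaw(a,b)-np.pi/2
print('chock',a,b,np.linalg.norm(a-b),y,'org',m+.022*np.array([np.cos(y),np.sin(y)]))
a,b=c(246,273,.045),c(396,292,.045); m=(a+b)/2; y=yaw(a,b)-np.pi/2
print('bed',np.linalg.norm(a-b),y,'org',m+.130*np.array([np.cos(y),np.sin(y)]))
a,b=c(268,143,.055),c(406,160,.055); m=(a+b)/2; y=yaw(a,b)-np.pi/2
print('lap',np.linalg.norm(a-b),y,'org',m)
P=[c(*p,.004) for p in((617,256),(712,212),(746,292),(652,332))]
print('strip',P,np.mean(P,0),[np.linalg.norm(P[i]-P[i-1]) for i in range(4)], yaw((P[0]+P[1])/2,(P[2]+P[3])/2))
a,b=c(668,322,.038),c(740,290,.038);print('rib',(a+b)/2,np.linalg.norm(a-b),yaw(a,b)-np.pi/2)
P=[c(*p,.006) for p in((53,176),(143,193),(110,352),(16,335))]
print('pbase',np.mean(P,0),[np.linalg.norm(P[i]-P[i-1]) for i in range(4)],yaw((P[0]+P[1])/2,(P[2]+P[3])/2))
T=[c(*p,z) for p,z in(((37,264),.066),((103,277),.066),((90,330),.086),((22,316),.086))]
print('tread',np.mean(T,0),[np.linalg.norm(T[i]-T[i-1]) for i in range(4)])
# scene check
for n in('scene',):
  for nm,p in(('tread',[*np.mean(T,0),.076]),):print(nm,proj(D[n],p))
s=status.get_state();print(todelta([*np.mean(T,0),.3]))
E
python3 - <<'E'
import cv2
a=cv2.imread('pics/scene0.png')[160:320,190:360]
cv2.imwrite('pics/crop1.png',cv2.resize(a,None,fx=3.5,fy=3.5,interpolation=cv2.INTER_CUBIC))
E
```

```text
chock [0.59573314 0.11588429] [ 0.57832503 -0.02031032] 0.13730263496724168 -0.12712860790761926 org [0.60885155 0.04499768]
bed 0.150882453666423 -0.11523935562687004 org [0.60901996 0.04199178]
lap 0.13893616992145308 -0.11169423158169134 org [0.61058199 0.0424124 ]
strip [array([ 0.51435598, -0.24790851]), array([ 0.561361  , -0.34730974]), array([ 0.4786274 , -0.38184883]), array([ 0.43632467, -0.28368558])] [ 0.49766726 -0.31518817] [np.float64(0.08584220626466812), np.float64(0.10995487926758307), np.float64(0.08965376459252478), np.float64(0.10689034002162097)] 0.41231388699811616
rib [ 0.46111762 -0.32940622] 0.0807776927618202 0.42257720955943734
pbase [0.49994205 0.30307191] [np.float64(0.16755972859524332), np.float64(0.09453359945073012), np.float64(0.1665022937820951), np.float64(0.09774883680087217)] -0.1926041871370698
tread [0.46054058 0.30906177] [np.float64(0.053700224062525136), np.float64(0.06653707810993405), np.float64(0.05422525075796143), np.float64(0.06761130123400838)]
tread (np.float64(320.4093316950013), np.float64(249.47668366355046))
[-518.17778613  872.3693276   -59.1043518 ]
```

View pics/crop1.png

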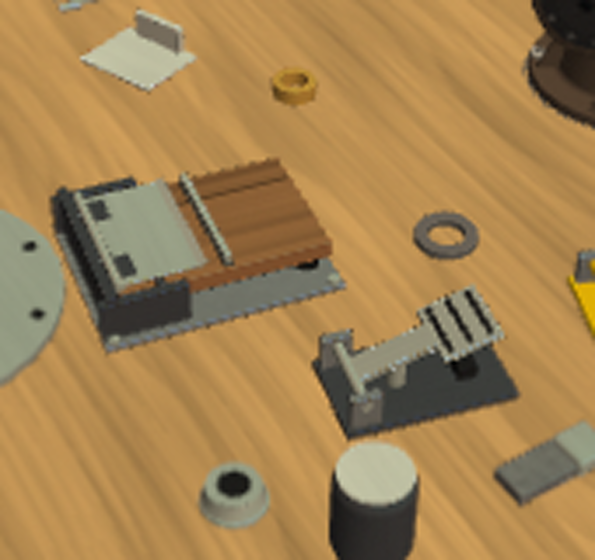

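The scene crop agrees with the top view. The tread is at about crop (461,323) and the pedal is up; the strip's rib stands on the side facing the robot. I'll triangulate the tread and work out the first move.

```bash
python3 - <<'E'
from h import *
import pickle
D=pickle.load(open('d0.pkl','rb'));
o1,r1=ray(D['top'],(63+.5)/3-.5+172,(297+.5)/3-.5+108)
o2,r2=ray(D['scene'],(461+.5)/3.5-.5+190,(323+.5)/3.5-.5+160)
A=np.stack([r1,-r2],1);t=np.linalg.lstsq(A,o2-o1,rcond=None)[0];p,q=o1+t[0]*r1,o2+t[1]*r2
print(p,q)
print(todelta([.5,-.2,.24]),todelta([.459,.31,.2]))
E
```

```text
[0.46080405 0.31053431 0.06675891] [0.45829923 0.31239924 0.06686025]
[-4.42225800e+02  3.67385553e+02  2.55687266e-01] [-516.90293317  873.50073561   40.89738979]
```

```bash
python3 -m jog '[[-1,[-44,37,0],-0.17],[-1,[-88,74,0],-0.34],[-1,[-133,110,0],-0.51],[-1,[-177,147,0],-0.68],[-1,[-221,184,0],-0.85],[-1,[-265,221,0],-1.02],[-1,[-310,257,0],-1.2],[-1,[-354,294,0],-1.22],[-1,[-398,331,0],-1.22],[-1,[-442,367,0],-1.22],[-1,[-450,420,0],-1.22],[-1,[-460,480,0],-1.22],[-1,[-468,540,0],-1.22],[-1,[-476,600,0],-1.22],[-1,[-485,660,0],-1.22],[-1,[-494,720,5],-1.22],[-1,[-502,780,10],-1.22],[-1,[-511,830,20],-1.22],[-1,[-517,873,40],-1.22],[-1,[-517,873,40],-1.22]]'; python3 -c "
from h import *
d=grab('wrist','w1.png');print(status.get_state());print(proj(d,[.46,.31,.07]),todelta([.46,.31,.1]))"
```

```text
t: 2.65
eef_pos: [0.4581, 0.3111, 0.1984]
ee_rot: [3.14, -0.003, -1.692]
force: [0.3, -0.9, -0.3]
width: 0.0006
gripper_force: 0.0
{'t': 2.7, 'q': array([ 9.48267526e-01,  1.92733044e-01, -3.16291624e-01, -1.65780978e-04,
       -1.06442287e+00, -1.07022490e+00]), 'qd': array([-0.02937709, -0.03311944, -0.00163424,  0.0052252 , -0.00893437,
        0.00891327]), 'joint_efforts': array([  1.00483127, -41.46854281,  27.24231899,   6.38529405,
         0.14119414,  -0.14593877]), 'eef_pos': array([0.45844544, 0.30989453, 0.1992693 ]), 'ee_rot': array([ 3.14019326e+00, -2.25645505e-03, -1.69283272e+00]), 'force': array([-0.10652408, -0.16957767,  0.21457991]), 'moment': array([-0.06511327,  0.13911137,  0.02161917]), 'gripper_force': 0.0, 'width': 0.0003541776631468418}
(np.float64(272.28549941651477), np.float64(206.09893152920924)) [-0.51792067 -1.6690762  99.26614297]
```

View pics/w1.png

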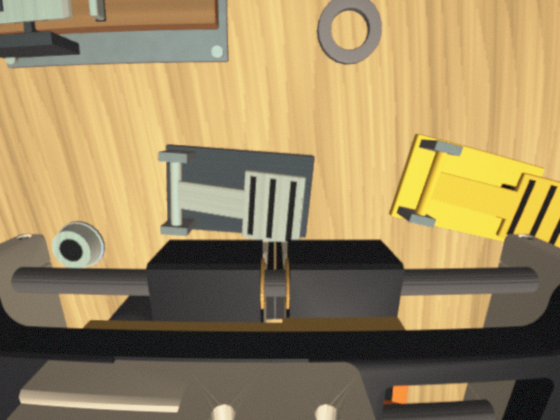

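The tread is centred at (274,206), within 2 px of my estimate, and the fingertips are straight above it. I'll press down.

```bash
python3 -m jog '[[-1,[0,-1,40],0],[-1,[0,-1,80],0],[-1,[0,-1,100],0],[-1,[0,-1,108],0],[-1,[0,-1,115],0],[-1,[0,-1,121],0],[-1,[0,-1,127],0],[-1,[0,-1,133],0],[-1,[0,-1,138],0],[-1,[0,-1,142],0],[-1,[0,-1,145],0],[-1,[0,-1,145],0]]'
```

```text
t: 4.2
eef_pos: [0.4603, 0.3097, 0.0563]
ee_rot: [-3.141, 0.001, -1.695]
force: [-0.5, 0.6, 0.5]
width: 0.0007
gripper_force: 0.6
```

```bash
python3 -m jog '[[-1,[0,0,2],0],[-1,[0,0,4],0],[-1,[0,0,6],0],[-1,[0,0,6],0]]'; python3 -c "
from h import *
d=grab('wrist','w2.png');a=cv2.imread('pics/w2.png');cv2.imwrite('pics/w2c.png',cv2.resize(a[100:320,120:360],None,fx=2.5,fy=2.5))"
```

```text
t: 4.7
eef_pos: [0.4602, 0.3097, 0.0509]
ee_rot: [-3.141, 0.001, -1.694]
force: [-6.8, 0.4, 12.1]
width: 0.0004
gripper_force: 6.1
```

View pics/w2c.png

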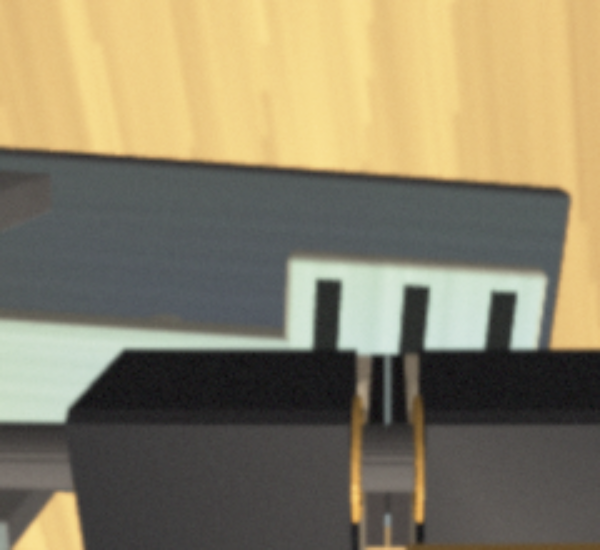

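The tread now lies nearly level under the tip, with 12 N at a tip height of 37 mm. I'll press a little further to confirm the stop.

```bash
python3 -m jog '[[-1,[0,0,1],0],[-1,[0,0,2],0],[-1,[0,0,2],0]]'
```

```text
t: 5.12
eef_pos: [0.4602, 0.3098, 0.05]
ee_rot: [-3.141, 0.002, -1.694]
force: [-12.5, -0.2, 25.0]
width: 0.0005
gripper_force: 12.1
```

On the stop: 25 N with no give. Lifting off and moving above the strip.

```bash
python3 -m jog '[[-1,[0,0,-60],0],[-1,[0,0,-120],0],[-1,[0,0,-180],0],[-1,[60,-7,-190],0],[-1,[120,-15,-190],0],[-1,[180,-22,-190],-0.1],[-1,[240,-30,-190],-0.2],[-1,[300,-37,-190],-0.3],[-1,[360,-45,-190],-0.4],[-1,[420,-52,-190],-0.5],[-0.2,[480,-59,-190],-0.54],[-0.2,[540,-67,-180],-0.54],[-0.2,[600,-75,-160],-0.54],[-0.2,[635,-79,-140],-0.54],[-0.2,[635,-79,-140],-0.54]]'; python3 -c "
from h import *
import pickle
d=grab('wrist','w3.png');t=grab('top','t3.png');pickle.dump((d,t),open('d3.pkl','wb'))
a=cv2.imread('pics/w3.png');b=cv2.imread('pics/t3.png')[108:223,192:342];a=a[0:320]
b=cv2.resize(b,None,fx=1.6,fy=1.6,interpolation=3)
c=np.zeros((320,800,3),np.uint8);c[:,:560]=a;c[:184,560:]=b;cv2.imwrite('pics/c3.png',c)
print(proj(d,[.461,-.330,.038]),proj(d,[.498,-.315,.004]))"
```

```text
t: 7.0
eef_pos: [0.4586, -0.3329, 0.1853]
ee_rot: [3.139, 0.002, -1.159]
force: [0.3, 0.8, 0.6]
width: 0.0351
gripper_force: 0.0
(np.float64(270.7162553289665), np.float64(203.0510003962128)) (np.float64(236.368726696317), np.float64(194.73795111213323))
```

View pics/c3.png

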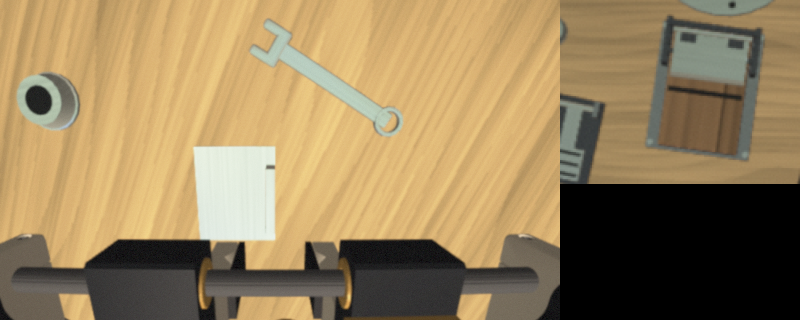

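The chock has gone: only a dark slot is left in the board at crop (705,95). In the wrist view the strip spans (194,148) to (275,240), with the rib on the right at u≈270. That agrees with the predicted centre (236,195). I'll refine the yaw.

```bash
python3 - <<'E'
from h import *
import pickle
d,t=pickle.load(open('d3.pkl','rb'))
hsv=cv2.cvtColor(d['color'],cv2.COLOR_RGB2HSV)
m=((hsv[...,1]<45)&(hsv[...,2]>140)).astype(np.uint8);m[:140]=0;m[240:]=0;m[:,:180]=0;m[:,300:]=0
L=[];Rr=[]
for v in range(154,236,2):
    u=np.where(m[v])[0]
    if len(u): L.append((u[0]-.5,v));Rr.append((u[-1]+.5,v))
P=np.array([pt(d,u,v,.004)[:2] for u,v in L]);Q=np.array([pt(d,u,v,.038)[:2] for u,v in Rr])
for n,X in(('thin edge',P),('rib rear',Q[8:-2])):
    vx,vy,x,y=cv2.fitLine((X*1000).astype(np.float32),cv2.DIST_HUBER,0,.01,.01).ravel()
    a=np.arctan2(vy,vx);a=(a+np.pi/2)%np.pi-np.pi/2
    print(n,'normal',a+np.pi/2 if a<0 else a-np.pi/2,'pt',x,y)
v=np.where(m[:,200:270].sum(1)>40)[0];print(v[0],v[-1])
A=pt(d,194,v[0]-.5,.004);B=pt(d,274,v[0]-.5,.004);print(A,B)
print(todelta([.461,-.330,.0]))
E
```

```text
thin edge normal 0.4158299 pt 542.35583 -301.02832
rib rear normal 0.4137236 pt 458.17523 -333.3381
147 239
[ 0.56133247 -0.34697555  0.004     ] [ 0.48021209 -0.38226394  0.004     ]
[ -0.60502209  -1.70368482 187.40948656]
```

```bash
python3 -m jog '[[-0.2,[0.5,-3,50],0],[-0.2,[0.5,-3,100],0],[-0.2,[0.5,-3,135],0],[-0.2,[0.5,-3,155],0],[-0.2,[0.5,-3,161],0],[-0.2,[0.5,-3,161],0],[-1,[0.5,-3,161],0],[-1,[0.5,-3,161],0],[-1,[0.5,-3,161],0],[-1,[0.5,-3,161],0],[-1,[0.5,-3,161],0]]' 45
```

```text
t: 8.48
eef_pos: [0.4631, -0.3303, 0.0271]
ee_rot: [-3.141, -0.0, -1.155]
force: [-1.9, -0.0, 5.5]
width: 0.01
gripper_force: 45.0
```

The rib is gripped at 10 mm opening. Lifting and moving to a look-in pose in front of the lap plate.

```bash
python3 -m jog '[[-1,[0,0,-20],0],[-1,[0,0,-60],0],[-1,[0,0,-113],0],[-1,[-50,-22,-113],0.08],[-1,[-100,-43,-113],0.16],[-1,[-150,-65,-113],0.24],[-1,[-200,-87,-113],0.32],[-1,[-250,-108,-113],0.4],[-1,[-300,-130,-113],0.48],[-1,[-340,-147,-113],0.532],[-1,[-359,-155,-113],0.532],[-1,[-359,-155,-113],0.532],[-1,[-359,-155,-113],0.532]]'; python3 -c "
from h import *
import pickle
d=grab('wrist','w4.png');s=grab('scene','s4.png');t=grab('top','t4.png');pickle.dump((d,s,t,status.get_state()),open('d4.pkl','wb'))"
```

```text
t: 10.1
eef_pos: [0.4593, 0.0605, 0.1393]
ee_rot: [3.141, -0.0, -1.687]
force: [-0.8, -0.3, -2.5]
width: 0.01
gripper_force: 45.0
```

View pics/w4.png

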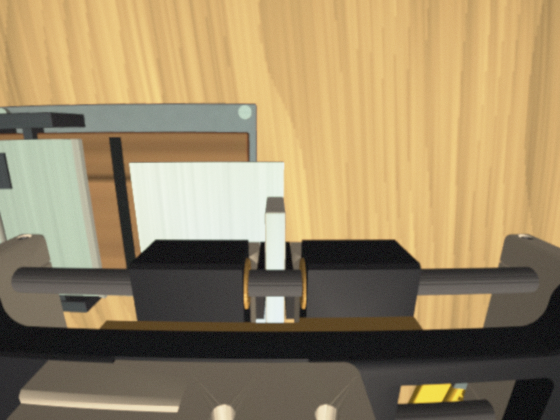

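The wrist view shows the slot at u≈112–131, the lap's front edge at u≈85–97 and its right edge at v≈140. The board's right edge is at v≈131 and its rear edge at u≈249. The held strip's thin edge is at u≈132 and its side at v≈163. I'll fit lines to these edges.

```bash
python3 - <<'E'
from h import *
import pickle
d,s,t,st=pickle.load(open('d4.pkl','rb'))
I=cv2.GaussianBlur(d['color'],(3,3),0).astype(float)
g=I.sum(2)/3
rb=I[...,0]-I[...,2]   # brownness
def sub(p,i0,sign):
    q=np.gradient(p)*sign;k=int(np.argmax(q[1:-1]))+1
    a,b,c=q[k-1:k+2];return i0+k+(.5*(a-c)/(a-2*b+c) if a-2*b+c else 0)
def rows(img,lo,hi,rs,sign): return np.array([(sub(img[v,lo:hi],lo,sign),v) for v in rs])
def cols(img,lo,hi,cs,sign): return np.array([(u,sub(img[lo:hi,u],lo,sign)) for u in cs])
E={'slotL':(rows(g,104,121,range(150,232,3),-1),.045),
'slotR':(rows(g,121,131,range(150,160,1),1),.045),
'boardR':(cols(rb,122,140,range(140,240,4),1),.045),
'boardRear':(rows(rb,240,256,range(138,158,2),-1),.045),
'lapR':(cols(g,132,150,range(12,74,3),1),.0545),
'stripR':(cols(g,155,170,range(140,240,5),1),None),
'stripThin':(rows(g,124,142,range(170,236,3),1),None)}
zb=st['eef_pos'][2]-.0271   # strip underside
R=.9933,-.1157
ex=np.array([np.cos(-.116),np.sin(-.116)]);ey=np.array([-ex[1],ex[0]])
for k,(uv,z) in E.items():
    z=zb+.004 if z is None else z
    P=np.array([pt(d,u,v,z)[:2] for u,v in uv])*1000
    vx,vy,x,y=cv2.fitLine(P.astype(np.float32),cv2.DIST_HUBER,0,.01,.01).ravel()
    a=np.arctan2(vy,vx);a=(a+.116+np.pi/4)%(np.pi/2)-np.pi/4-.116
    res=np.abs((P-[x,y])@[-vy,vx])
    p=np.median(P,0);q=(np.array([x,y])-[609.3,43.1])
    print(k,'px',np.round(uv[[0,-1]],1).tolist(),'yaw %.4f'%a,'fx %.1f fy %.1f'%(q@ex,q@ey),'res %.2f'%np.median(res))
print('tcp f',(st['eef_pos'][:2]*1000-[609.3,43.1])@np.stack([ex,ey],1), 'zb',zb)
E
```

```text
slotL px [[110.0, 150.0], [121.5, 231.0]] yaw -0.1208 fx -14.9 fy -21.5 res 0.11
slotR px [[121.2, 150.0], [122.8, 159.0]] yaw -0.0481 fx -24.9 fy -53.7 res 0.06
boardR px [[140.0, 132.0], [236.0, 132.0]] yaw -0.1253 fx -92.3 fy -71.2 res 0.03
boardRear px [[248.0, 138.0], [248.2, 156.0]] yaw -0.1302 fx -129.6 fy -59.1 res 0.05
lapR px [[12.0, 139.7], [72.0, 138.5]] yaw -0.1224 fx 35.8 fy -67.7 res 0.06
stripR px [[140.0, 162.3], [235.0, 161.8]] yaw -0.1136 fx -98.0 fy -55.0 res 0.01
stripThin px [[129.4, 170.0], [137.9, 233.0]] yaw -0.1121 fx -65.8 fy -29.8 res 0.05
tcp f [-150.70751288   -0.43862139] zb 0.11233556577850605
```

Frame yaw comes out at about −0.1225 against −0.113 for the held strip. The frame centre line lies about 3 mm to the left. I'll correct both while lowering close to the board, then look again.

```bash
python3 -m jog '[[-1,[-3.6,-30,10],0.0097],[-1,[-3.6,-56,30],0.0097],[-1,[-3.6,-56,48],0.0097],[-1,[-3.6,-56,58],0.0097],[-1,[-3.6,-56,62],0.0097],[-1,[-3.6,-56,62],0.0097],[-1,[-3.6,-56,62],0.0097]]'; python3 -c "
from h import *
import pickle
d=grab('wrist','w5.png');s=grab('scene','s5.png');pickle.dump((d,s,status.get_state()),open('d5.pkl','wb'))
a=cv2.imread('pics/w5.png')[80:260,60:380];a=cv2.resize(a,None,fx=2,fy=2,interpolation=3)
b=cv2.imread('pics/s5.png')[185:265,190:310];b=cv2.resize(b,None,fx=1.9,fy=1.9,interpolation=3)
c=np.zeros((600,640,3),np.uint8);c[:360]=a;c[360:360+b.shape[0],:b.shape[1]]=b;cv2.imwrite('pics/c5.png',c)"
```

```text
t: 11.12
eef_pos: [0.5161, 0.0583, 0.0783]
ee_rot: [-3.14, 0.001, -1.696]
force: [0.0, -0.2, -2.1]
width: 0.0097
gripper_force: 45.0
```

View pics/c5.png

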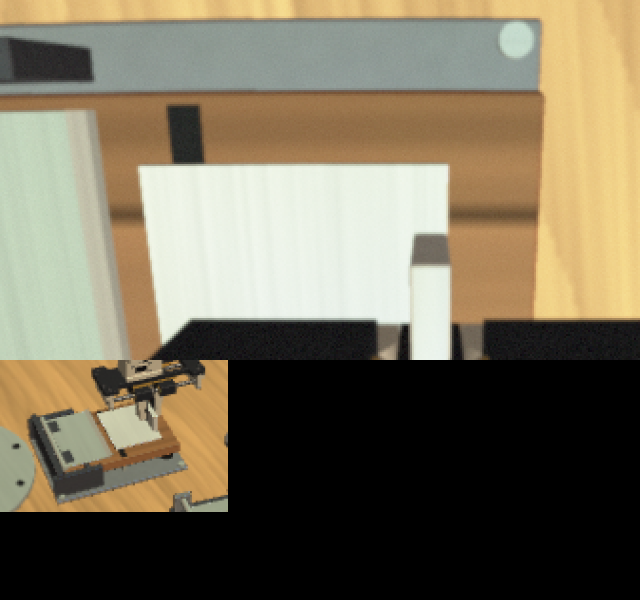

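In the crop, the strip lies parallel to the board. Its side is at v≈165, its thin edge at u≈139–160, the lap's front edge at u≈97–130, the lap's right edge at v≈110 and the board's edge at v≈92. I'll measure once more at this height.

```bash
python3 - <<'E'
from h import *
import pickle
d,s,st=pickle.load(open('d5.pkl','rb'))
I=cv2.GaussianBlur(d['color'],(3,3),0).astype(float)
g=I.sum(2)/3; rb=I[...,0]-I[...,2]
def sub(p,i0,sign):
    q=np.gradient(p)*sign;k=int(np.argmax(q[1:-1]))+1
    a,b,c=q[k-1:k+2];return i0+k+(.5*(a-c)/(a-2*b+c) if a-2*b+c else 0)
def rows(img,lo,hi,rs,sign): return np.array([(sub(img[v,lo:hi],lo,sign),v) for v in rs])
def cols(img,lo,hi,cs,sign): return np.array([(u,sub(img[lo:hi,u],lo,sign)) for u in cs])
zt=st['eef_pos'][2]-.0271+.004
E={'slotL':(rows(g,137,150,range(136,158),-1),.045),'slotR':(rows(g,155,168,range(136,158),1),.045),
'boardR':(cols(rb,120,132,range(100,320,6),1),.045),
'boardRear':(rows(rb,320,338,range(132,180,2),-1),.045),
'lapR':(cols(-rb,128,142,range(64,94,2),1),.0545),
'lapFront':(rows(-rb,100,130,range(145,235,3),-1),.056),
'stripR':(cols(g,155,170,range(140,262,5),1),zt),
'stripThin':(rows(g,122,148,range(170,230,3),1),zt)}
ex=np.array([np.cos(-.1225),np.sin(-.1225)]);ey=np.array([-ex[1],ex[0]])
o=np.array([609.3,43.1])+.4*ex+2.8*ey
for k,(uv,z) in E.items():
    P=np.array([pt(d,u,v,z)[:2] for u,v in uv])*1000
    vx,vy,x,y=cv2.fitLine(P.astype(np.float32),cv2.DIST_HUBER,0,.01,.01).ravel()
    a=np.arctan2(vy,vx);a=(a+.116+np.pi/4)%(np.pi/2)-np.pi/4-.116
    q=np.array([x,y])-o
    print(k,np.round(uv[[0,-1]],1).tolist(),'yaw %.4f'%a,'fx %.1f fy %.1f'%(q@ex,q@ey),'res %.2f'%np.median(np.abs((P-[x,y])@[-vy,vx])))
print('tcp f',(st['eef_pos'][:2]*1000-o)@np.stack([ex,ey],1),zt)
E
```

```text
slotL [[143.1, 136.0], [145.5, 157.0]] yaw -0.1196 fx -15.4 fy -63.3 res 0.03
slotR [[159.6, 136.0], [161.3, 157.0]] yaw -0.1312 fx -25.5 fy -62.1 res 0.02
boardR [[100.0, 126.6], [316.0, 125.2]] yaw -0.1254 fx -55.0 fy -74.7 res 0.02
boardRear [[321.0, 132.0], [321.5, 178.0]] yaw -0.0535 fx -124.4 fy -58.3 res 1.13
lapR [[64.0, 135.0], [92.0, 134.6]] yaw -0.1271 fx 21.7 fy -70.5 res 0.01
lapFront [[108.7, 145.0], [120.9, 232.0]] yaw -0.1271 fx 0.8 fy -43.1 res 0.04
stripR [[140.0, 162.3], [260.0, 161.8]] yaw -0.1259 fx -50.5 fy -54.2 res 0.03
stripThin [[129.4, 170.0], [137.0, 227.0]] yaw -0.1232 fx -9.4 fy -31.8 res 0.03
tcp f [-94.78513993   0.88336567] 0.055148199557748356
```

The strip and frame are parallel at about −0.125, and the strip sits about 0.7 mm to the left. I'll correct that and lower onto the board.

```bash
python3 -m jog '[[-1,[0.7,0,3],0],[-1,[0.7,0,5],0],[-1,[0.7,0,6],0],[-1,[0.7,0,7],0],[-1,[0.7,0,7],0]]'
```

```text
t: 11.85
eef_pos: [0.5156, 0.0574, 0.071]
ee_rot: [3.142, -0.0, -1.696]
force: [-4.9, 0.9, 7.0]
width: 0.0097
gripper_force: 45.0
```

```bash
python3 -m jog '[[-1,[0,0,-1],0],[-1,[0,-6,-1],0],[-1,[0,-12,-1],0],[-1,[0,-18,-1],0],[-1,[0,-24,-1],0],[-1,[0,-30,-1],0],[-1,[0,-36,-1],0],[-1,[0,-42,-1],0],[-1,[0,-42,-1],0]]'
```

```text
t: 12.98
eef_pos: [0.5583, 0.0519, 0.0716]
ee_rot: [-3.141, -0.0, -1.697]
force: [-0.9, -2.6, 4.6]
width: 0.0095
gripper_force: 45.0
```

```bash
python3 -c "
from h import *
import pickle
d=grab('wrist','w6.png');s=grab('scene','s6.png')
print(status.get_state()['moment'])
a=cv2.imread('pics/w6.png')[80:260,60:380];a=cv2.resize(a,None,fx=2,fy=2,interpolation=3)
b=cv2.imread('pics/s6.png')[185:265,190:310];b=cv2.resize(b,None,fx=2.8,fy=2.8,interpolation=3)
c=np.zeros((600,640,3),np.uint8);c[:360]=a;c[360:360+b.shape[0],:b.shape[1]]=b;cv2.imwrite('pics/c6.png',c)"
```

```text
[-0.92033762  0.10642644 -0.05627351]
```

View pics/c6.png

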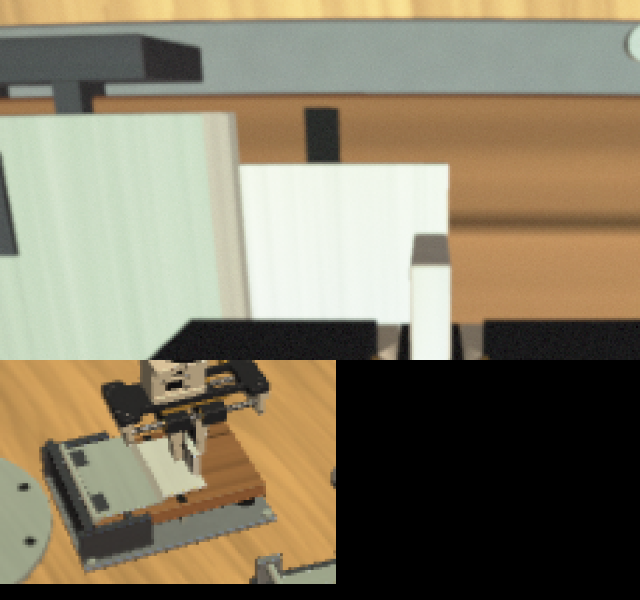

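The thin edge is now under the lap and the plate lies flat, its front edge at u≈238 in the crop. About 12 mm remain, so I'll advance slowly to the stop.

```bash
python3 -m jog '[[-1,[0,-4,0],0],[-1,[0,-7,0],0],[-1,[0,-9,0],0],[-1,[0,-10,0],0],[-1,[0,-11,0],0],[-1,[0,-11,0],0]]'
```

```text
t: 13.82
eef_pos: [0.5679, 0.0507, 0.0714]
ee_rot: [3.141, -0.0, -1.697]
force: [-4.1, -0.5, 4.5]
width: 0.0098
gripper_force: 45.0
```

```bash
python3 -m jog '[[-1,[0,-0.7,0],0],[-1,[0,-1.4,0],0],[-1,[0,-2,0],0],[-1,[0,-2,0],0]]'
```

```text
t: 14.32
eef_pos: [0.5698, 0.0505, 0.0714]
ee_rot: [3.141, -0.0, -1.697]
force: [-4.9, 0.9, 4.7]
width: 0.0098
gripper_force: 45.0
```

```bash
python3 -m jog '[[-1,[0,-0.5,0],0],[-1,[0,-1,0],0],[-1,[0,-1.5,0],0],[-1,[0,-1.5,0],0]]'
```

```text
t: 14.82
eef_pos: [0.5713, 0.0503, 0.0714]
ee_rot: [3.141, -0.0, -1.697]
force: [-5.3, 1.2, 5.7]
width: 0.0096
gripper_force: 45.0
```

```bash
python3 -m jog '[[-1,[0,-0.5,0],0],[-1,[0,-1,0],0],[-1,[0,-1.5,0],0],[-1,[0,-1.5,0],0]]'
```

```text
t: 15.32
eef_pos: [0.5716, 0.0502, 0.0712]
ee_rot: [3.139, -0.0, -1.697]
force: [-9.0, 3.9, 8.3]
width: 0.0098
gripper_force: 45.0
```

Advance has stalled and the force is rising, so this looks like the stop. I'll nudge once more and then add downward push.

```bash
python3 -m jog '[[-1,[0,-0.5,0.3],0],[-1,[0,-0.8,0.5],0],[-1,[0,-0.8,0.5],0],[-1,[0,-0.8,0.5],0]]'; python3 - <<'E'
from h import *
s=status.get_state();print(s['force'],s['moment'],s['eef_pos'],s['ee_rot'])
E
```

```text
t: 15.82
eef_pos: [0.5717, 0.0502, 0.0709]
ee_rot: [3.138, -0.0, -1.697]
force: [-13.0, 5.5, 12.9]
width: 0.0096
gripper_force: 45.0
[-12.98228016   5.52651353  12.91223718] [ 1.76211876  4.73348054 -0.02236761] [0.57169016 0.05021503 0.07093491] [ 3.13777444e+00 -4.74856769e-04 -1.69680017e+00]
```

It is home against the stop. I'll ease the forward and side push and trim the downward push to about 10 N.

```bash
python3 -m jog '[[-1,[-0.4,0.6,-0.2],0],[-1,[-0.4,0.6,-0.2],0],[-1,[-0.4,0.6,-0.2],0],[-1,[-0.4,0.6,-0.2],0]]'; python3 - <<'E'
from h import *
s=status.get_state();print(s['force'],s['moment'],s['eef_pos'])
d=grab('wrist','w7.png');sc=grab('scene','s7.png')
a=cv2.imread('pics/w7.png')[80:260,60:380];a=cv2.resize(a,None,fx=2,fy=2,interpolation=3)
b=cv2.imread('pics/s7.png')[185:265,190:310];b=cv2.resize(b,None,fx=2.8,fy=2.8,interpolation=3)
c=np.zeros((600,640,3),np.uint8);c[:360]=a;c[360:360+b.shape[0],:b.shape[1]]=b;cv2.imwrite('pics/c7.png',c)
E
```

```text
t: 16.32
eef_pos: [0.5716, 0.0503, 0.0709]
ee_rot: [3.138, -0.001, -1.697]
force: [-9.7, 1.7, 8.8]
width: 0.01
gripper_force: 45.0
[-9.72342796  1.73764512  8.78008652] [ 0.61954849  3.51512923 -0.06246533] [0.57164383 0.05026377 0.07092969]
```

View pics/c7.png

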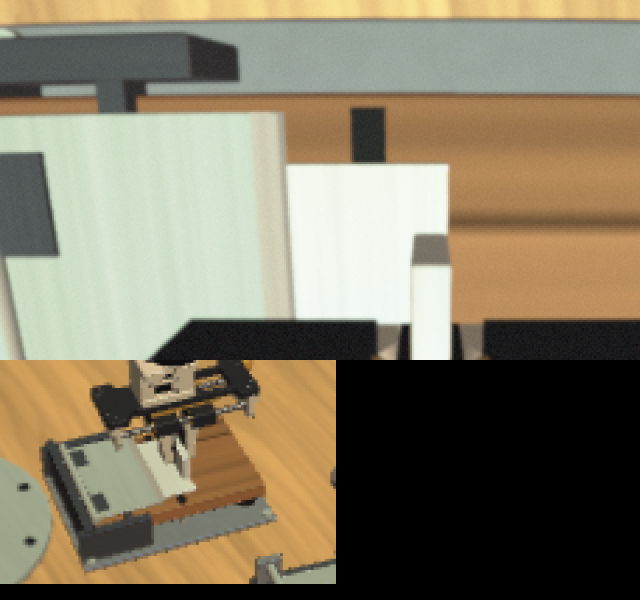

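The plate lies flat. Half the web (front edge at u≈285–293) is under it, square to the lap. I'll trim the push to 10 N and let it settle.

```bash
python3 -m jog '[[-1,[0,0,0.2],0],[-1,[0,0,0.2],0],[-1,[0,0,0.2],0],[-1,[0,0,0.2],0],[-1,[0,0,0.2],0],[-1,[0,0,0.2],0]]'
```

```text
t: 17.18
eef_pos: [0.5717, 0.0503, 0.0709]
ee_rot: [3.139, -0.001, -1.697]
force: [-9.6, 1.1, 10.4]
width: 0.0097
gripper_force: 45.0
```

```bash
python3 -c "
from station import order,status
print(status.get_state()['force']);print(order.job_done())"
```

```text
[-9.6380609   1.10605181 10.35281352]
the job is handed in; nothing more can be done
None
```

I handed the job in at about 17 s: the pedal is down on its stop, the chock has sunk, and the strip is centred under the flat lap plate against what I take to be the stop bar (advance stalled there), still gripped and pressed down with 10.4 N; no verdict was returned.

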